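# Set the kebab rack's sliding leg to the long-skewer mark and clamp it

## Task

The kebab rack has to be set for the long skewers: take hold of its sliding leg by the middle of the upright, slide it along the rail to the red mark while the red cam lever is still up, and then, still holding the leg on the mark so that it cannot creep, press the cam lever fully down. Finish with the lever down and your grip still firmly on the leg: do not let go. Leave the spice jars, spatula, lighter and tongs where they are.

Things in the scene. Friction and masses are not known exactly. Their poses are not given: they have to be found in the camera images.
- rack: Stainless kebab-skewer rack, fixed to the counter; origin on the counter under the middle of its rail. Its x axis runs along the rail, from the fixed leg (at x = -180 mm) towards the free end; z is up. Rail 400 x 34 x 8 mm (x, y, z), its top 14 mm above the counter, on rubber feet 130 mm wide at both ends. The fixed leg is 120 mm wide and 84 mm high, as the sliding leg is.
- mark (a point): Middle of the red line across the top of the rail (3 mm wide, at rack x = +86 mm, 14 mm above the counter): the length mark for long skewers.
- index_edge (a point): Middle, at the rail's top, of the inner end (facing the fixed leg) of the sliding leg's dark saddle. The leg is on the mark when this end lies on the red line. The saddle is 46 mm long along the rail and 50 mm wide; the leg's middle stands 24 mm from this end towards the free end, so at rack x = 110 mm + the joint value.
- sliding_leg (a joint): Position of the sliding leg along the rail, m: 0 = index edge on the red mark, negative = nearer the fixed leg, positive = past the mark (range -0.17 to 0.03). Starts 60 to 110 mm short of the mark. With the lever up it slides with about 1 N of friction. Closing the lever turns a cam on the rail, which drags the leg a few mm towards the free end if it is not held, and grips the rail.
- cam_lever (a joint): Angle of the red cam lever, rad: 0 = fully down, level; starts raised 0.36 to 0.48, stays where left, stop at 0.55. Pivot axis across the rail, 28 mm above the counter, 8 mm from the leg's middle towards the fixed leg; flat paddle 22 mm wide, 6 mm thick, reaching 76 mm from the pivot, out under the leg to its outer side (away from the fixed leg). Its upper face is 31 mm above the counter when closed.
- lever_tip (a point): Middle of the lever's upper face near its tip, 70 mm from the pivot. The lever can be pushed down by the tip of the finger on the leg's outer face as the gripping hand slides straight down the leg: about 5 N does it there, besides the rubbing on the leg. Raised, its upper face is up to 42 mm above the counter at the leg's outer face and 56 mm at 35 mm from the leg's middle.
- jar0_mid (a point): Middle (48 mm up) of an amber spice jar, 48 mm across and 95 mm high, on the round bamboo turntable (250 mm across, 22 mm high). Bystander.
- jar1_mid (a point): The same of a clear spice jar. Bystander.
- jar2_mid (a point): The same of a green spice jar. Bystander.
- spatula: Spatula, 300 mm long, lying on the counter along its x axis. Bystander.
- lighter: Black gas lighter with a thin snout, about 155 mm long and 16 mm high, lying on the counter along its x axis. Bystander.
- tongs: Steel tongs with black tips, about 260 mm long and 14 mm high, lying on the counter along their x axis. Bystander.
- leg_centre (a point): Middle of the sliding leg's upright, 60 mm above the counter: a stainless box section 24 mm thick along the rail (rack x), 120 mm wide across it (rack y), top 84 mm above the counter. Its middle 36 mm (sliding_leg_c0 in the rules) is plain from 44 mm up to the top; skewer notches to either side, a 30 mm wide slot for the lever below. Pinch this middle from above, closing along the rail.

How it is judged:
On the way, in this order (a step that is already met when the one before it is completed fails the run):
1. the sliding leg is held on the red mark (within 4 mm) with the cam lever still up (value of joint sliding_leg between -0.004 and 0.004 m and value of joint cam_lever above 0.25 rad and contact force between the fingers and sliding_leg_c0 above 1 N), for 0.2 s.
2. the cam lever is fully down with the leg still held on the mark (value of joint sliding_leg between -0.004 and 0.004 m and value of joint cam_lever below 0.08 rad and contact force between the fingers and sliding_leg_c0 above 1 N), for 0.2 s.
At the end, for the whole second after the job is handed in: Through the last second the sliding leg stands within 4 mm of the red mark, the cam lever is down (under 0.08 rad), and the fingers still grip the sliding leg (more than 2 N) (value of joint sliding_leg between -0.004 and 0.004 m and value of joint cam_lever below 0.08 rad and contact force between the fingers and sliding_leg_c0 above 2 N); the arm keeps its last pose, push and grip.
It fails at once if the cam lever pressed down while the leg is off the mark (value of joint cam_lever below 0.2 rad and (value of joint sliding_leg below -0.008 m or value of joint sliding_leg above 0.008 m)).
It fails at once if the cam lever pressed home while nobody holds the leg (value of joint cam_lever between 0.1 and 0.2 rad and contact force between the fingers and sliding_leg_c0 below 0.05 N).
It fails at once if a spice jar shifted or tipped (distance of any of jar0_mid, jar1_mid, jar2_mid from where it was at the start of the episode above 0.03 m).
It fails at once if the spatula, lighter or tongs pushed about (distance of any of spatula, lighter, tongs from where it was at the start of the episode above 0.03 m).
It also fails if it takes over 45 s, if anything falls off the work surface, if the arm or the gripper's body presses on something with over 40 N, if the wrist force passes 120 N, or if a joint passes its speed limit or range.

## Robot

A 6-joint arm with a two-finger parallel gripper is mounted at the origin on the work surface. World frame = base frame: x ahead of the robot, y to its left, z up, the work surface at z = 0. Lengths are in m, angles in rad, forces in N, time in s.
With the tool pointing down it reaches from about 0.3 to 0.75 m from the base axis. Payload 8.5 kg.
Tool frame: the origin (TCP) lies between the finger pads; the fingertips stand 8 mm ahead of it and the grasp point (between the pads) lies 11 mm behind it; z points along the fingers, y is the line along which they close (so a half turn about z gives the same grasp; the last joint's range is limited). The gripper opens to 85 mm and grips with 20 to 120 N. Pads are 22 mm wide; open, the fingers measure 114 mm over their backs; the gripper's body (76 mm by 85 mm) begins 54 mm behind the grasp point. The pads swing forward as they close: fully open they stand 13 mm farther back than shut.
Start: joints at [-1.318, 0.381, 1.297, -0, 1.464, -0.215], TCP at [0.248, -0.491, 0.239] pointing down, gripper open.
Joint ranges: [-3.11, 3.11], [-0.89, 2.33], [0.22, 2.48], [-1.42, 4.56], [0.17, 2.85], [-2.88, 2.88]. Speed limits (rad/s): [2.39, 2.39, 3.14, 3.14, 3.14, 3.14].

## Interface

Orientations are given as a 3x3 rotation matrix whose columns are the frame's x, y, z axes.
In Python, from cell import r, optics gives the robot as it stands.
- The arm moves only by the tool play_rows, never from a script. Its argument "plan" is a list of rows, each an object with "gripper": the gripper's target within -1 to 1 (fully open at 1, half-way at 0, shut at -1); "dp": the shift along the tool's x, y, z in cm, a list of three; "twist": the turn, a rotation vector about the tool's x, y, z in units of 5 degrees (1.0 is 5 degrees), a list of three. In form: [{"gripper": gripper, "dp": [tx, ty, tz], "twist": [wx, wy, wz]}, ...]. A call has exactly 10 rows; each row is the pose to reach, as a shift and turn from the pose commanded when the call began, along the tool's axes at that moment; what a row does not reach only later rows make up. A row lasts 1/12 s, in which the tool goes at most 41.7 mm and 7.16 degrees, less where a joint would pass 70% of its speed; a pose out of reach is approached as far as the arm can. A call with a gripper value outside its range is refused whole. The fingers move at their own pace and stop on an object; "newtons" is the grip in N (left out, the last holds). Time passes only in rows, so rows that repeat a pose let the fingers close, or fill a call up. It gives the time, the measured TCP pose, the force, the opening and the grip force at its end, in the units of the state.
- r.sense(): the state, without advancing time (a new reading comes with each control period).
- optics.read_camera(name): name is "scene" or "top" or "wrist"; returns (picture, depth): 384x512x3 uint8, red, green, blue; 384x512 float32, m along the optical axis (not along the pixel's ray), 0 where there is no reading.
- optics.get_calibration(name): a dict with "intrinsics" (3x3 intrinsics, pixels), "k1" (the pictures are not rectified: a ray, as slopes to the right and down, at radius r is drawn at 1 + k1 r^2 times it, then the intrinsics apply), "view" (4x4, takes a point from world to camera coordinates). Camera axes: x right, y down, z forward; pixel columns grow to the right and rows downward; lengths in m; the calibration is good to about 2 mm. A picture is of the moment at which its call begins: read the wrist's pose just before it. get_calibration takes no time and is no camera call; for the wrist camera it gives the pose at the moment of the call.
- r.job_done(): hands the job in; it is judged then, once.
The state is a dict: "time": time; "joints": joint angles; "joint_vel": joint speeds; "joint_efforts": joint torques, N m; "tcp_pos": TCP position; "eef_rot": TCP orientation; "wrist_force": force on the tool from outside, world axes, zero at the start; "torque": the same for the moment, N m; "gripper_width": finger opening in m; "grip_force": force on a finger pad.
Only numpy, scipy, OpenCV 4.12 (cv2) and the standard library are available. Lean on these libraries where they do the work, as an engineer would, in place of code of your own. Each camera call takes 0.05 s, during which the arm holds its last target. There are 200 camera calls.

## Working session

There is one attempt and no reset: what is moved stays moved. The work goes in short steps, Python scripts to look and compute and a tool call to move; the robot and the scene stay as the last step left them, time stands still between calls to the robot, and variables do not carry over. Pictures are saved under pics/ and viewed, at most 10 in all, crops included, and the job is handed in when it is done.

Besides the shell and the picture viewer there is one more tool, called after ">>>" as a command line: name --argument value ..., lists and objects as JSON in quotes. play_rows: Moves the arm, as the interface text tells. Its arguments: {"type":"object","properties":{"plan":{"type":"array","items":{"type":"object","properties":{"gripper":{"type":"number"},"dp":{"type":"array","items":{"type":"number"}},"twist":{"type":"array","items":{"type":"number"}}}}},"newtons":{"type":"number"}},"required":["plan"]}

```bash
mkdir -p pics
cat > h.py <<'E'
import numpy as np, cv2
from cell import r, optics
def snap(n):
    c=optics.get_calibration(n); p,d=optics.read_camera(n)
    np.savez(''+n+'.npz',p=p,d=d,K=c['intrinsics'],k=c['k1'],V=c['view'])
    return p,d
def ld(n): return np.load(''+n+'.npz')
def ray(c,u,v):
    K=c['K'];x=np.array([[[u,v]]],float)
    x=cv2.undistortPoints(x,K,np.array([float(c['k']),0,0,0,0]))[0,0]
    return x
def atz(c,u,v,z):
    x=ray(c,u,v);R=c['V'][:3,:3];t=c['V'][:3,3];o=-R.T@t;d=R.T@np.r_[x,1]
    return o+d*(z-o[2])/d[2]
def atd(c,u,v):
    x=ray(c,u,v);z=float(np.median(c['d'][int(v)-1:int(v)+2,int(u)-1:int(u)+2]));R=c['V'][:3,:3]
    return R.T@(np.r_[x,1]*z-c['V'][:3,3])
def proj(c,P):
    q=c['V'][:3,:3]@np.asarray(P,float)+c['V'][:3,3];x=q[:2]/q[2];x=x*(1+float(c['k'])*(x@x))
    return (c['K']@np.r_[x,1])[:2]
E
python3 - <<'E'
from h import *
for n in('scene','top'):
    p,d=snap(n)
a=np.hstack([cv2.resize(ld(n)['p'],(800,600)) for n in ['top']])
cv2.imwrite('pics/top.png',a[...,::-1]);cv2.imwrite('pics/scene.png',cv2.resize(ld('scene')['p'],(800,600))[...,::-1])
print(r.sense()['eef_rot'])
E
```

```text
[[ 8.92574919e-01  4.50898994e-01 -3.34473512e-04]
 [ 4.50899026e-01 -8.92574017e-01  1.30100677e-03]
 [ 2.88080278e-04 -1.31205980e-03 -9.99999098e-01]]
```

View pics/top.png

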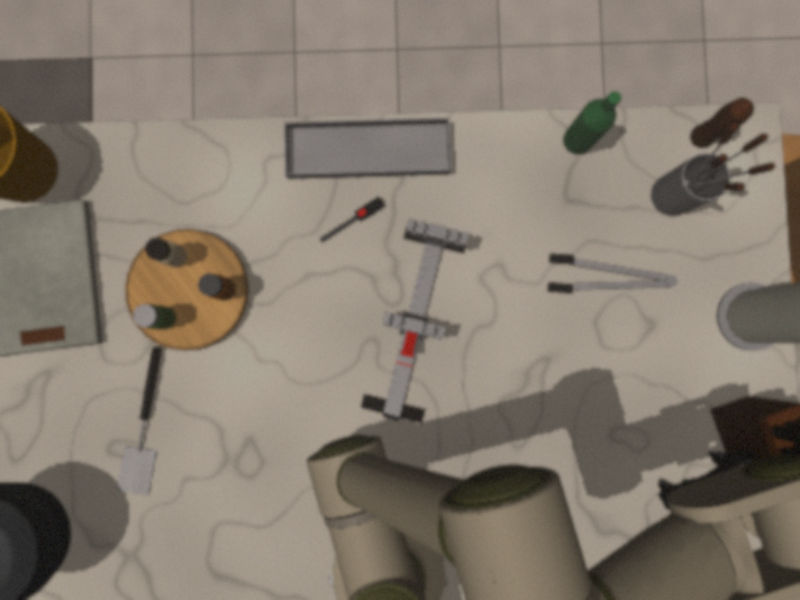

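View pics/scene.png

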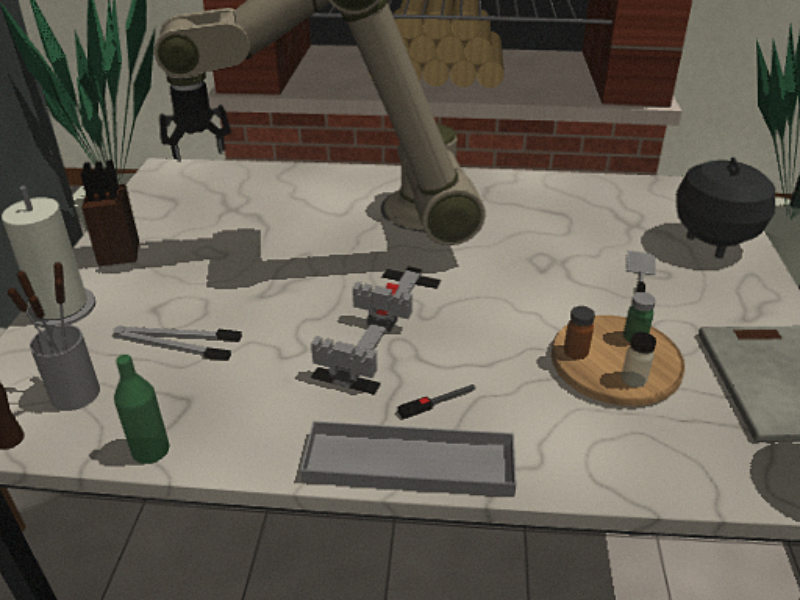

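The top picture shows the rack with the fixed leg near (438,236), the sliding leg near (418,325), the red lever below it and the free end at (395,415). The scene view agrees, and the space around the rack is clear. Next I'll enlarge the rack.

Run:
```python
from h import *
c=ld('top')
cr=c['p'][135:275,225:310]
cv2.imwrite('pics/crop.png',cv2.resize(cr,None,fx=4.2,fy=4.2,interpolation=cv2.INTER_CUBIC)[...,::-1])
s=1.5625
for n,u,v,z in [('fixed',440,233,.084),('slid',418,323,.084),('mark',404,363,.014),('freefeet',393,408,.01)]:
    print(n,atz(c,u/s,v/s,z).round(4),atd(c,u/s,v/s).round(4))
```

```text
fixed [ 0.6753 -0.1205  0.084 ] [ 0.6753 -0.1205  0.0837]
slid [ 0.5025 -0.073   0.084 ] [ 0.5024 -0.0729  0.0849]
mark [ 0.4244 -0.0445  0.014 ] [ 0.4244 -0.0445  0.014 ]
freefeet [ 0.3336 -0.0197  0.01  ] [ 0.334  -0.0197  0.0135]
```

View pics/crop.png

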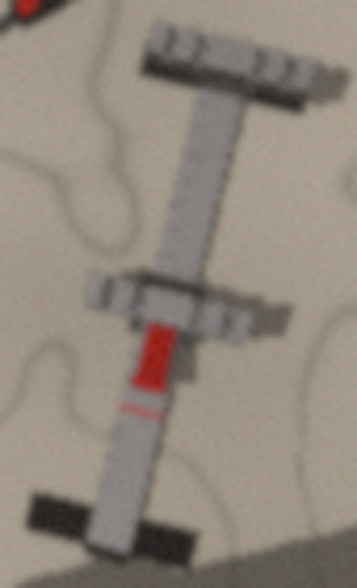

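The crop shows the red mark at (142,409), the sliding leg's top middle near (170,305) and the fixed leg's top near (228,52). I'll fit the pose with depth.

Run:
```python
from h import *
c=ld('top')
P=[];U=[]
for v in range(135,275):
    for u in range(225,310):
        z=c['d'][v,u];R=c['V'][:3,:3]
        P.append(R.T@(np.r_[ray(c,u,v),1]*z-c['V'][:3,3]));U.append((u,v))
P=np.array(P)
T=P[(P[:,2]>.079)&(P[:,2]<.09)&(P[:,0]<.75)]
for n,m in(('fix',T[:,0]>.6),('slid',(T[:,0]<.6)&(T[:,0]>.4))):
    Q=T[m];box=cv2.minAreaRect((Q[:,:2]*1000).astype(np.float32));w=np.linalg.svd(Q[:,:2]-Q[:,:2].mean(0),full_matrices=False)[2][0]
    print(n,len(Q),Q.mean(0).round(4),box,np.degrees(np.arctan2(w[1],w[0])))
Rl=P[(P[:,2]>.009)&(P[:,2]<.019)&(P[:,0]>.32)&(P[:,0]<.66)]
w=np.linalg.svd(Rl[:,:2]-Rl[:,:2].mean(0),full_matrices=False)[2][0];print('rail',len(Rl),Rl.mean(0),np.degrees(np.arctan2(w[1],w[0])))
g=c['p'].astype(int);red=(g[...,0]-g[...,1]>25)
U=np.array(U);m=red[U[:,1],U[:,0]]&(np.abs(P[:,2]-.014)<.006)&(P[:,0]<.46)
print('mark',m.sum(),P[m].mean(0))
s=4.2;print(atz(c,225+142/s-.4,135+409/s-.4,.014))
m=red[U[:,1],U[:,0]]&(P[:,2]>.025)&(P[:,0]<.6)
print(P[m][:,[0,2]].min(0),P[m].max(0),P[m].mean(0))
```

```text
fix 236 [ 0.6804 -0.1152  0.0845] ((680.2503051757812, -114.97220611572266), (119.58014678955078, 24.898048400878906), 74.6679916381836) 74.30370390706771
slid 233 [ 0.4997 -0.0647  0.0845] ((499.7409362792969, -64.6798095703125), (119.283203125, 23.393198013305664), 74.35291290283203) 74.3796163279969
rail 935 [ 0.48713494 -0.06107371  0.01438763] 164.02701155804633
mark 40 [ 0.43091073 -0.046257    0.01481953]
[ 0.4255294  -0.04407399  0.014     ]
[0.438748   0.04003275] [ 0.49082641 -0.03690621  0.0672049 ] [ 0.46414606 -0.05454885  0.05329152]
```

Consistent: the fixed and sliding legs are 187.6 mm apart, so the leg is about 102 mm short. The rail direction is 164.3°, and the mark agrees to 2 mm. Now I'll work out the approach.

```bash
cat >> h.py <<'E'
A=np.radians(164.35); D=np.array([np.cos(A),np.sin(A),0])
LEG=np.array([.4997,-.0647,0]); TGT=np.array([.4014,-.0370,0])
def move(P):
    s=r.sense();R=s['eef_rot'];y=-D;z=np.array([0,0,-1.]);G=np.c_[np.cross(y,z),y,z]
    rv=cv2.Rodrigues(R.T@G)[0].ravel()
    print('t',s['time'],'tcp',s['tcp_pos'].round(4) if hasattr(s['tcp_pos'],'round') else s['tcp_pos'],'w',s['gripper_width'],'g',s['grip_force'],'F',np.round(s['wrist_force'],1))
    print('dp cm',(R.T@(np.asarray(P)-s['tcp_pos'])*100).round(2),'twist',(np.degrees(rv)/5).round(2))
E
python3 -c "
from h import *
move(LEG+[0,0,.18])"
```

```text
t 0.1 tcp [ 0.2479 -0.4907  0.2388] w 0.0856140783787304 g 0.0 F [ 0.2  0.3 -0.5]
dp cm [ 41.68 -26.66   5.92] twist [-0.01 -0.01 -9.51]
```

>>> play_rows --plan '[{"gripper": 0,"dp": [4,-2.6,0],"twist": [0,0,-0.9]},{"gripper": 0,"dp": [8,-5.1,0.5],"twist": [0,0,-1.8]},{"gripper": 0,"dp": [12,-7.7,1],"twist": [0,0,-2.7]},{"gripper": 0,"dp": [16,-10.2,1.5],"twist": [0,0,-3.6]},{"gripper": 0,"dp": [20,-12.8,2],"twist": [0,0,-4.5]},{"gripper": 0,"dp": [24,-15.4,2.5],"twist": [0,0,-5.4]},{"gripper": 0,"dp": [28,-18,3],"twist": [0,0,-6.3]},{"gripper": 0,"dp": [31,-20,3.5],"twist": [0,0,-7.2]},{"gripper": 0,"dp": [34,-22,4],"twist": [0,0,-8]},{"gripper": 0,"dp": [36,-23,4.5],"twist": [0,0,-8.5]}]' --newtons 30

```text
time: 0.93
tcp_pos: [0.459, -0.1322, 0.1964]
eef_rot: [[0.35, 0.937, 0.0], [0.937, -0.35, -0.0], [-0.0, 0.0, -1.0]]
wrist_force: [0.9, -0.7, -1.1]
gripper_width: 0.0428
grip_force: 0.0
```

```bash
python3 -c "
from h import *
move(LEG+[0,0,.18])"
```

```text
t 0.9333 tcp [ 0.459  -0.1322  0.1964] w 0.04277714371033521 g 0.0 F [ 0.9 -0.7 -1.1]
dp cm [7.75 1.45 1.64] twist [ 0.    0.   -0.97]
```

>>> play_rows --plan '[{"gripper": 0,"dp": [2,0.3,0.5],"twist": [0,0,-0.5]},{"gripper": 0,"dp": [4,0.7,1],"twist": [0,0,-1]},{"gripper": 0,"dp": [6,1,1.4],"twist": [0,0,-1]},{"gripper": 0,"dp": [6.7,1.1,1.4],"twist": [0,0,-1]},{"gripper": 0,"dp": [6.7,1.1,1.4],"twist": [0,0,-1]},{"gripper": 0,"dp": [6.7,1.1,1.4],"twist": [0,0,-1]},{"gripper": 0,"dp": [6.7,1.1,1.4],"twist": [0,0,-1]},{"gripper": 0,"dp": [6.7,1.1,1.4],"twist": [0,0,-1]},{"gripper": 0,"dp": [6.7,1.1,1.4],"twist": [0,0,-1]},{"gripper": 0,"dp": [6.7,1.1,1.4],"twist": [0,0,-1]}]'

```text
time: 1.77
tcp_pos: [0.4924, -0.0761, 0.1827]
eef_rot: [[0.272, 0.962, 0.0], [0.962, -0.272, -0.0], [-0.0, 0.0, -1.0]]
wrist_force: [-0.2, -0.9, 0.4]
gripper_width: 0.0425
grip_force: 0.0
```

Run:
```python
from h import *
move(LEG+[0,0,.072])
p,d=snap('wrist');c=ld('wrist')
img=cv2.resize(p,(800,600))[...,::-1].copy()
for P in (LEG+[0,0,.084],LEG-24*D*0+[0,0,.014]+0*D,TGT-.024*D+[0,0,.014]):
    q=proj(c,P)*1.5625;print(q);cv2.circle(img,tuple(int(i) for i in q),4,(0,255,0),1)
cv2.imwrite('pics/w1.png',img)
```

```text
t 1.7667 tcp [ 0.4924 -0.0761  0.1827] w 0.04246302316767341 g 0.0 F [-0.2 -0.9  0.4]
dp cm [ 1.3   0.39 11.07] twist [ 0.    0.   -0.02]
[403.30025478 283.1340534 ]
[402.22010776 256.10907059]
[297.59911995 256.24160995]
```

View pics/w1.png

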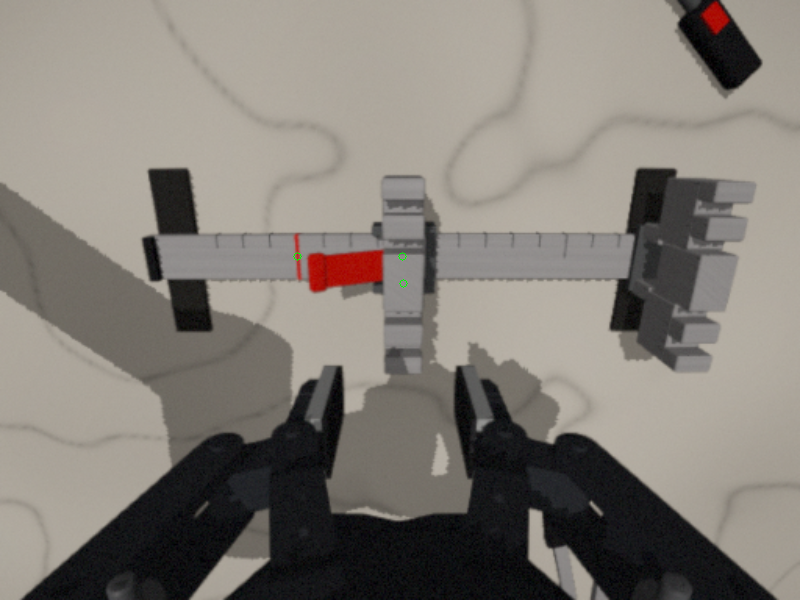

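The wrist view confirms the estimate: the red line is at column 297 and the leg's plain middle around (404,282), both on my predicted points. Descend to TCP z = 0.072 and grip.

>>> play_rows --plan '[{"gripper": 0,"dp": [0.7,0.2,1],"twist": [0,0,0]},{"gripper": 0,"dp": [1.3,0.4,3],"twist": [0,0,0]},{"gripper": 0,"dp": [1.3,0.4,5],"twist": [0,0,0]},{"gripper": 0,"dp": [1.3,0.4,7],"twist": [0,0,0]},{"gripper": 0,"dp": [1.3,0.4,9],"twist": [0,0,0]},{"gripper": 0,"dp": [1.3,0.4,10],"twist": [0,0,0]},{"gripper": 0,"dp": [1.3,0.4,10.7],"twist": [0,0,0]},{"gripper": 0,"dp": [1.3,0.4,11],"twist": [0,0,0]},{"gripper": 0,"dp": [1.3,0.4,11],"twist": [0,0,0]},{"gripper": 0,"dp": [1.3,0.4,11],"twist": [0,0,0]}]'

```text
time: 2.65
tcp_pos: [0.5002, -0.0641, 0.0729]
eef_rot: [[0.271, 0.963, 0.001], [0.963, -0.271, -0.0], [-0.0, 0.001, -1.0]]
wrist_force: [1.0, 0.4, 0.1]
gripper_width: 0.0425
grip_force: 0.0
```

```bash
python3 -c "
from h import *
move(LEG+[0,0,.072])"
```

```text
t 2.65 tcp [ 0.5002 -0.0641  0.0729] w 0.04253005570988151 g 0.0 F [1.  0.4 0.1]
dp cm [-0.07 -0.03  0.09] twist [ 0.01  0.   -0.01]
```

>>> play_rows --plan '[{"gripper": -1,"dp": [0,0,0],"twist": [0,0,0]},{"gripper": -1,"dp": [0,0,0],"twist": [0,0,0]},{"gripper": -1,"dp": [0,0,0],"twist": [0,0,0]},{"gripper": -1,"dp": [0,0,0],"twist": [0,0,0]},{"gripper": -1,"dp": [0,0,0],"twist": [0,0,0]},{"gripper": -1,"dp": [0,0,0],"twist": [0,0,0]},{"gripper": -1,"dp": [0,0,0],"twist": [0,0,0]},{"gripper": -1,"dp": [0,0,0],"twist": [0,0,0]},{"gripper": -1,"dp": [0,0,0],"twist": [0,0,0]},{"gripper": -1,"dp": [0,0,0],"twist": [0,0,0]}]' --newtons 30

```text
time: 3.48
tcp_pos: [0.5003, -0.0642, 0.0733]
eef_rot: [[0.271, 0.963, 0.001], [0.963, -0.271, -0.0], [-0.0, 0.002, -1.0]]
wrist_force: [-1.6, 0.8, 6.5]
gripper_width: 0.0235
grip_force: 30.5
```

```bash
python3 -c "
from h import *
move(TGT+[0,0,.0729])"
```

```text
t 3.4833 tcp [ 0.5003 -0.0642  0.0733] w 0.023519738957851182 g 30.488505363464355 F [-1.6  0.8  6.5]
dp cm [ -0.06 -10.25   0.02] twist [ 0.02  0.   -0.01]
```

>>> play_rows --plan '[{"gripper": -1,"dp": [0,-1,0],"twist": [0,0,0]},{"gripper": -1,"dp": [0,-2.4,0],"twist": [0,0,0]},{"gripper": -1,"dp": [0,-4,0],"twist": [0,0,0]},{"gripper": -1,"dp": [0,-5.6,0],"twist": [0,0,0]},{"gripper": -1,"dp": [0,-7.2,0],"twist": [0,0,0]},{"gripper": -1,"dp": [0,-8.6,0],"twist": [0,0,0]},{"gripper": -1,"dp": [0,-9.6,0],"twist": [0,0,0]},{"gripper": -1,"dp": [0,-10.2,0],"twist": [0,0,0]},{"gripper": -1,"dp": [0,-10.2,0],"twist": [0,0,0]},{"gripper": -1,"dp": [0,-10.2,0],"twist": [0,0,0]}]'

```text
time: 4.32
tcp_pos: [0.4018, -0.0365, 0.0732]
eef_rot: [[0.271, 0.963, 0.001], [0.963, -0.271, -0.001], [-0.0, 0.002, -1.0]]
wrist_force: [-1.1, 0.6, 6.8]
gripper_width: 0.0231
grip_force: 31.7
```

Run:
```python
from h import *
move(TGT+[0,0,.073])
p,d=snap('wrist');c=ld('wrist')
print(proj(c,TGT-.024*D+[0,0,.014]))
q=proj(c,TGT-.024*D+[0,0,.014]).astype(int);u0,v0=max(q[0]-65,0),max(q[1]-50,0)
cv2.imwrite('pics/w2.png',cv2.resize(p[v0:v0+100,u0:u0+130],None,fx=6,fy=6,interpolation=cv2.INTER_CUBIC)[...,::-1]);print(u0,v0)
```

```text
t 4.3167 tcp [ 0.4018 -0.0365  0.0732] w 0.023098320021249633 g 31.65435254573822 F [-1.1  0.6  6.8]
dp cm [-0.06 -0.03  0.02] twist [ 0.02  0.   -0.01]
[283.50067913 211.90417906]
218 161
```

View pics/w2.png

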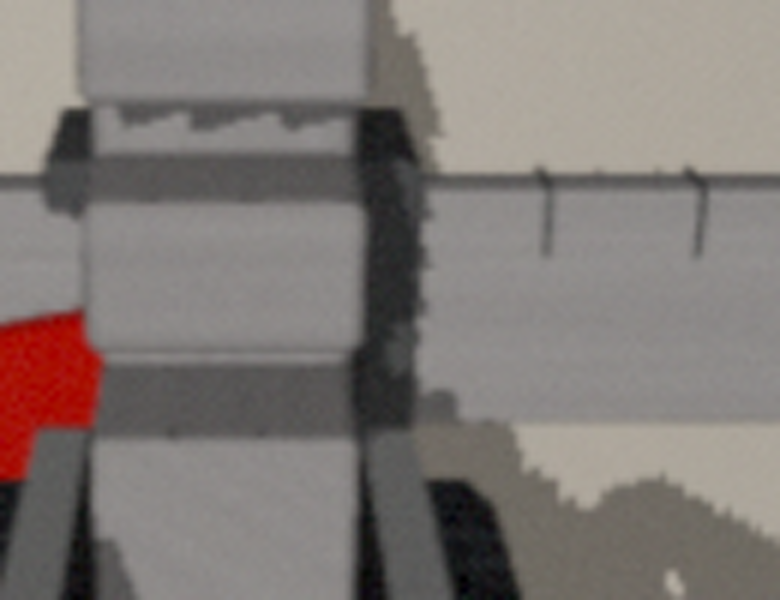

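The red line is hidden under the saddle. Ticks at crop columns 546 and 697 (20 mm apart) put the mark at 395, and the saddle's inner edge shows at 418. I'll correct that for the saddle's height.

Run:
```python
from h import *
c=ld('wrist')
f=lambda u,v:(218+(u+.5)/6-.5,161+(v+.5)/6-.5)
for u in (375,390,400,410,425,435): print(u,atd(c,*f(u,285)).round(4))
O=TGT-.110*D  # rack origin-ish
X=lambda P:round(float((P-O)@D)*1000,1)
z=atd(c,*f(395,285))[2]
print('edge',X(atz(c,*f(416,285),z)),'ticks',X(atz(c,*f(547,220),.014)),X(atz(c,*f(697,220),.014)),
 'leg top sides',X(atz(c,*f(82,280),.084)),X(atz(c,*f(362,280),.084)))
```

```text
375 [ 0.4228 -0.0344  0.0261]
390 [ 0.4246 -0.0348  0.0263]
400 [ 0.4258 -0.0353  0.026 ]
410 [ 0.427  -0.0356  0.0259]
425 [ 0.429  -0.0413  0.0141]
435 [ 0.4303 -0.0418  0.0139]
edge 85.0 ticks 66.8 47.2 leg top sides 120.5 97.1
```

Both edge and leg centre put the leg about 2 mm short. Shift it 2 mm and hold.

>>> play_rows --plan '[{"gripper": -1,"dp": [0,-0.1,0],"twist": [0,0,0]},{"gripper": -1,"dp": [0,-0.2,0],"twist": [0,0,0]},{"gripper": -1,"dp": [0,-0.2,0],"twist": [0,0,0]},{"gripper": -1,"dp": [0,-0.2,0],"twist": [0,0,0]},{"gripper": -1,"dp": [0,-0.2,0],"twist": [0,0,0]},{"gripper": -1,"dp": [0,-0.2,0],"twist": [0,0,0]},{"gripper": -1,"dp": [0,-0.2,0],"twist": [0,0,0]},{"gripper": -1,"dp": [0,-0.2,0],"twist": [0,0,0]},{"gripper": -1,"dp": [0,-0.2,0],"twist": [0,0,0]},{"gripper": -1,"dp": [0,-0.2,0],"twist": [0,0,0]}]' --newtons 25

```text
time: 5.2
tcp_pos: [0.4004, -0.0361, 0.0733]
eef_rot: [[0.271, 0.963, 0.002], [0.963, -0.271, -0.001], [-0.0, 0.002, -1.0]]
wrist_force: [-1.1, 1.4, 7.7]
gripper_width: 0.0236
grip_force: 31.7
```

Run:
```python
from h import *
move(TGT+[0,0,.039])
p,d=snap('wrist')
cv2.imwrite('pics/w3.png',cv2.resize(p[161:261,218:348],None,fx=6,fy=6,interpolation=cv2.INTER_CUBIC)[...,::-1])
```

```text
t 5.2 tcp [ 0.4004 -0.0361  0.0733] w 0.02358625360943623 g 31.70342981815338 F [-1.1  1.4  7.7]
dp cm [-0.05  0.11  3.43] twist [ 0.03  0.   -0.01]
```

View pics/w3.png

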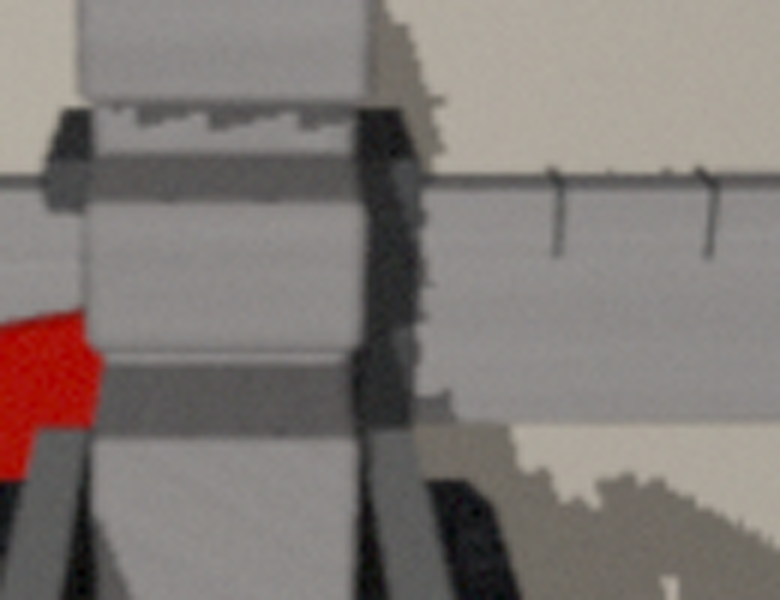

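The ticks moved 12 px (1.6 mm), so the saddle edge is now within about 0.5 mm of the mark and the lever is still up. Now slide down the leg with a light grip.

>>> play_rows --plan '[{"gripper": -1,"dp": [0,0,0],"twist": [0,0,0]},{"gripper": -1,"dp": [0,0,0.2],"twist": [0,0,0]},{"gripper": -1,"dp": [0,0,0.5],"twist": [0,0,0]},{"gripper": -1,"dp": [0,0,0.8],"twist": [0,0,0]},{"gripper": -1,"dp": [0,0,1.1],"twist": [0,0,0]},{"gripper": -1,"dp": [0,0,1.4],"twist": [0,0,0]},{"gripper": -1,"dp": [0,0,1.7],"twist": [0,0,0]},{"gripper": -1,"dp": [0,0,1.9],"twist": [0,0,0]},{"gripper": -1,"dp": [0,0,2.0],"twist": [0,0,0]},{"gripper": -1,"dp": [0,0,2.0],"twist": [0,0,0]}]' --newtons 20

```text
time: 6.08
tcp_pos: [0.4059, -0.0384, 0.0582]
eef_rot: [[0.271, 0.963, 0.018], [0.963, -0.271, -0.007], [-0.002, 0.019, -1.0]]
wrist_force: [0.8, 1.8, 76.6]
gripper_width: 0.0236
grip_force: 63.4
```

Run:
```python
from h import *
move(np.array([.4004,-.0361,.038]))
```

```text
t 6.0833 tcp [ 0.4059 -0.0384  0.0582] w 0.02356530318338447 g 63.447396755218506 F [ 0.8  1.8 76.6]
dp cm [ 0.07 -0.63  2.  ] twist [ 0.22  0.02 -0.01]
```

The wrist load is 77 N and the tool has been pushed about 6 mm: something is jamming. Back off and look.

>>> play_rows --plan '[{"gripper": -1,"dp": [0,0,-0.4],"twist": [0,0,0]},{"gripper": -1,"dp": [0,0,-0.6],"twist": [0,0,0]},{"gripper": -1,"dp": [0,0,-0.6],"twist": [0,0,0]},{"gripper": -1,"dp": [0,0,-0.6],"twist": [0,0,0]},{"gripper": -1,"dp": [0,0,-0.6],"twist": [0,0,0]},{"gripper": -1,"dp": [0,0,-0.6],"twist": [0,0,0]},{"gripper": -1,"dp": [0,0,-0.6],"twist": [0,0,0]},{"gripper": -1,"dp": [0,0,-0.6],"twist": [0,0,0]},{"gripper": -1,"dp": [0,0,-0.6],"twist": [0,0,0]},{"gripper": -1,"dp": [0,0,-0.6],"twist": [0,0,0]}]'

```text
time: 6.92
tcp_pos: [0.3998, -0.0366, 0.0587]
eef_rot: [[0.27, 0.963, 0.0], [0.963, -0.27, -0.001], [-0.001, 0.001, -1.0]]
wrist_force: [-2.1, -4.9, 0.0]
gripper_width: 0.0238
grip_force: 51.1
```

Run:
```python
from h import *
move(np.array([.4004,-.0361,.058]))
p,d=snap('wrist');q,_=snap('scene')
a=cv2.resize(p[140:290,150:350],(600,450));b=cv2.resize(q[120:270,180:300],(200,250))
cv2.imwrite('pics/w4.png',cv2.resize(p,(800,600))[...,::-1])
```

```text
t 6.9167 tcp [ 0.3998 -0.0366  0.0587] w 0.023847432707057154 g 51.08738958835602 F [-2.1 -4.9  0. ]
dp cm [0.06 0.04 0.07] twist [ 0.01  0.01 -0.01]
```

View pics/w4.png

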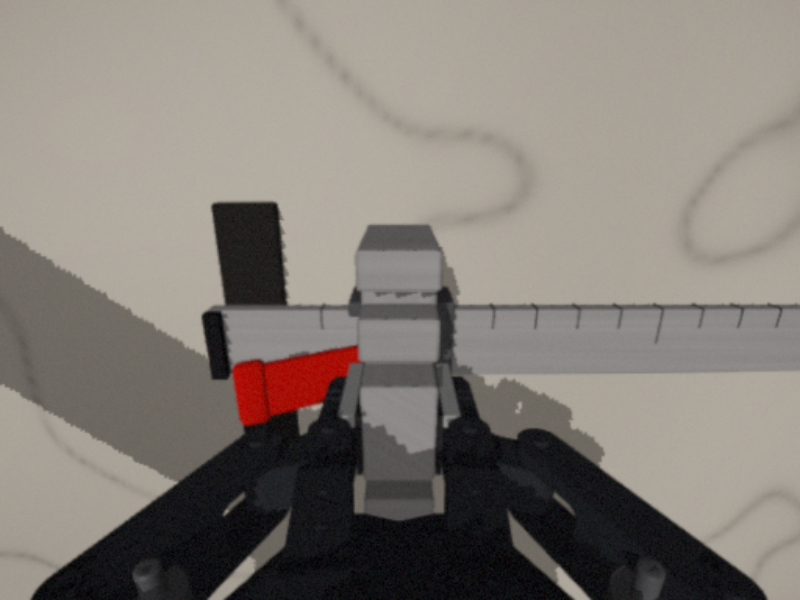

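The view shows the lever still up and the leg still gripped. The load was rubbing: pushing down tightened the grip, and the vertical load flexed the arm sideways. I'll try a gripper target just under the leg's thickness for a lighter grip.

>>> play_rows --plan '[{"gripper": -0.47,"dp": [0,0,0],"twist": [0,0,0]},{"gripper": -0.47,"dp": [0,0,0],"twist": [0,0,0]},{"gripper": -0.47,"dp": [0,0,0],"twist": [0,0,0]},{"gripper": -0.47,"dp": [0,0,0],"twist": [0,0,0]},{"gripper": -0.47,"dp": [0,0,0],"twist": [0,0,0]},{"gripper": -0.47,"dp": [0,0,0],"twist": [0,0,0]},{"gripper": -0.47,"dp": [0,0,0],"twist": [0,0,0]},{"gripper": -0.47,"dp": [0,0,0],"twist": [0,0,0]},{"gripper": -0.47,"dp": [0,0,0],"twist": [0,0,0]},{"gripper": -0.47,"dp": [0,0,0],"twist": [0,0,0]}]' --newtons 20

```text
time: 7.85
tcp_pos: [0.3998, -0.0366, 0.0587]
eef_rot: [[0.27, 0.963, 0.0], [0.963, -0.27, -0.001], [-0.001, 0.001, -1.0]]
wrist_force: [-2.3, -4.6, 0.8]
gripper_width: 0.0231
grip_force: 51.1
```

>>> play_rows --plan '[{"gripper": -0.45,"dp": [0,0,0],"twist": [0,0,0]},{"gripper": -0.45,"dp": [0,0,0],"twist": [0,0,0]},{"gripper": -0.45,"dp": [0,0,0],"twist": [0,0,0]},{"gripper": -0.44,"dp": [0,0,0],"twist": [0,0,0]},{"gripper": -0.44,"dp": [0,0,0],"twist": [0,0,0]},{"gripper": -0.44,"dp": [0,0,0],"twist": [0,0,0]},{"gripper": -0.44,"dp": [0,0,0],"twist": [0,0,0]},{"gripper": -0.44,"dp": [0,0,0],"twist": [0,0,0]},{"gripper": -0.44,"dp": [0,0,0],"twist": [0,0,0]},{"gripper": -0.44,"dp": [0,0,0],"twist": [0,0,0]}]' --newtons 20

```text
time: 8.68
tcp_pos: [0.3998, -0.0365, 0.0586]
eef_rot: [[0.27, 0.963, 0.0], [0.963, -0.27, -0.001], [-0.001, 0.0, -1.0]]
wrist_force: [-0.7, -5.4, -1.1]
gripper_width: 0.0238
grip_force: 5.1
```

Grip is now 5 N. Descend a little and check the load.

>>> play_rows --plan '[{"gripper": -0.44,"dp": [0,0,0.1],"twist": [0,0,0]},{"gripper": -0.44,"dp": [0,0,0.2],"twist": [0,0,0]},{"gripper": -0.44,"dp": [0,0,0.3],"twist": [0,0,0]},{"gripper": -0.44,"dp": [0,0,0.4],"twist": [0,0,0]},{"gripper": -0.44,"dp": [0,0,0.5],"twist": [0,0,0]},{"gripper": -0.44,"dp": [0,0,0.6],"twist": [0,0,0]},{"gripper": -0.44,"dp": [0,0,0.6],"twist": [0,0,0]},{"gripper": -0.44,"dp": [0,0,0.6],"twist": [0,0,0]},{"gripper": -0.44,"dp": [0,0,0.6],"twist": [0,0,0]},{"gripper": -0.44,"dp": [0,0,0.6],"twist": [0,0,0]}]'

```text
time: 9.52
tcp_pos: [0.4002, -0.0361, 0.053]
eef_rot: [[0.271, 0.963, 0.002], [0.963, -0.271, -0.001], [-0.0, 0.002, -1.0]]
wrist_force: [-0.1, 0.0, 6.5]
gripper_width: 0.024
grip_force: 6.5
```

>>> play_rows --plan '[{"gripper": -0.44,"dp": [0,0,0.1],"twist": [0,0,0]},{"gripper": -0.44,"dp": [0,0,0.2],"twist": [0,0,0]},{"gripper": -0.44,"dp": [0,0,0.3],"twist": [0,0,0]},{"gripper": -0.44,"dp": [0,0,0.4],"twist": [0,0,0]},{"gripper": -0.44,"dp": [0,0,0.5],"twist": [0,0,0]},{"gripper": -0.44,"dp": [0,0,0.6],"twist": [0,0,0]},{"gripper": -0.44,"dp": [0,0,0.7],"twist": [0,0,0]},{"gripper": -0.44,"dp": [0,0,0.7],"twist": [0,0,0]},{"gripper": -0.44,"dp": [0,0,0.7],"twist": [0,0,0]},{"gripper": -0.44,"dp": [0,0,0.7],"twist": [0,0,0]}]'

```text
time: 10.35
tcp_pos: [0.4002, -0.0361, 0.0461]
eef_rot: [[0.271, 0.963, 0.001], [0.963, -0.271, -0.001], [-0.0, 0.001, -1.0]]
wrist_force: [-1.2, -0.4, 8.0]
gripper_width: 0.0241
grip_force: 7.1
```

>>> play_rows --plan '[{"gripper": -0.44,"dp": [0,0,0.1],"twist": [0,0,0]},{"gripper": -0.44,"dp": [0,0,0.2],"twist": [0,0,0]},{"gripper": -0.44,"dp": [0,0,0.3],"twist": [0,0,0]},{"gripper": -0.44,"dp": [0,0,0.4],"twist": [0,0,0]},{"gripper": -0.44,"dp": [0,0,0.5],"twist": [0,0,0]},{"gripper": -0.44,"dp": [0,0,0.6],"twist": [0,0,0]},{"gripper": -0.44,"dp": [0,0,0.7],"twist": [0,0,0]},{"gripper": -0.44,"dp": [0,0,0.7],"twist": [0,0,0]},{"gripper": -0.44,"dp": [0,0,0.7],"twist": [0,0,0]},{"gripper": -0.44,"dp": [0,0,0.7],"twist": [0,0,0]}]'

```text
time: 11.18
tcp_pos: [0.3991, -0.0356, 0.0388]
eef_rot: [[0.27, 0.963, -0.001], [0.963, -0.27, 0.0], [0.0, -0.001, -1.0]]
wrist_force: [-4.6, 1.2, 7.2]
gripper_width: 0.0236
grip_force: 6.9
```

Run:
```python
from h import *
move(np.array([.4002,-.0361,.038]))
p,d=snap('wrist')
cv2.imwrite('pics/w5.png',cv2.resize(p[110:290,110:350],(800,600),interpolation=cv2.INTER_CUBIC)[...,::-1])
c=ld('wrist');g=p.astype(int);m=(g[...,0]-g[...,1]>60)&(g[...,2]<80)
v,u=np.nonzero(m);Q=np.array([atd(c,a,b) for a,b in zip(u,v) if 2<a<509 and 2<b<381])
x=(Q-TGT+.110*D)@D
for lo in np.arange(.115,.19,.008):
    k=(x>lo)&(x<lo+.008)
    if k.sum()>5: print(round(lo+.004,3),k.sum(),np.median(Q[k,2]).round(4),Q[k,2].max().round(4))
```

```text
t 11.1833 tcp [ 0.3991 -0.0356  0.0388] w 0.023578138141675975 g 6.935613825917244 F [-4.6  1.2  7.2]
dp cm [-0.02  0.12  0.08] twist [-0.01 -0.   -0.01]
0.127 7 0.03 0.0306
0.135 180 0.03 0.0404
0.143 373 0.0302 0.0316
0.151 416 0.0302 0.0311
0.159 419 0.0301 0.0312
0.167 480 0.0302 0.0316
0.175 430 0.031 0.0317
0.183 7 0.0135 0.0143
0.191 9 0.0058 0.0064
```

View pics/w5.png

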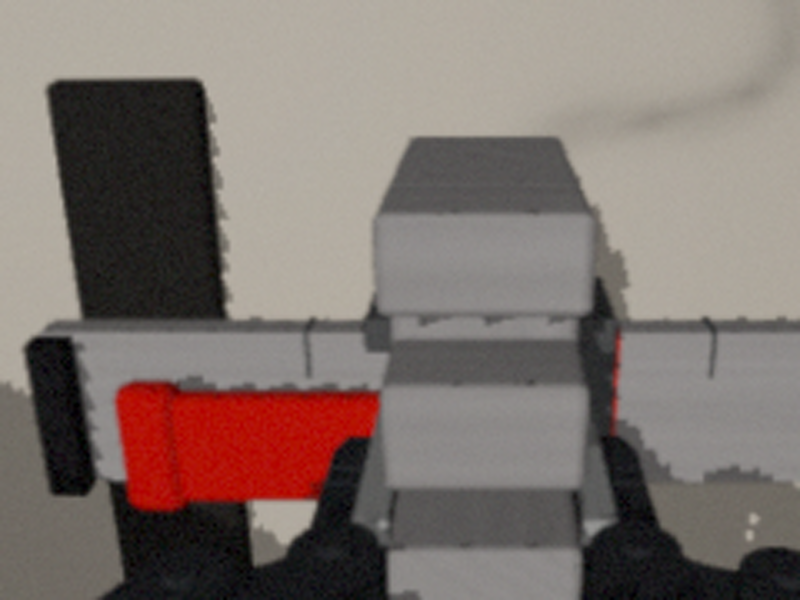

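The lever is level, with its face at 30–31 mm. The red line just shows at the saddle's edge, at (617,385), so the leg is on the mark. Settle with a slightly firmer grip, then hand in.

>>> play_rows --plan '[{"gripper": -0.45,"dp": [0,0,0],"twist": [0,0,0]},{"gripper": -0.45,"dp": [0,0,0],"twist": [0,0,0]},{"gripper": -0.45,"dp": [0,0,0],"twist": [0,0,0]},{"gripper": -0.45,"dp": [0,0,0],"twist": [0,0,0]},{"gripper": -0.45,"dp": [0,0,0],"twist": [0,0,0]},{"gripper": -0.45,"dp": [0,0,0],"twist": [0,0,0]},{"gripper": -0.45,"dp": [0,0,0],"twist": [0,0,0]},{"gripper": -0.45,"dp": [0,0,0],"twist": [0,0,0]},{"gripper": -0.45,"dp": [0,0,0],"twist": [0,0,0]},{"gripper": -0.45,"dp": [0,0,0],"twist": [0,0,0]}]'

```text
time: 12.07
tcp_pos: [0.3991, -0.0356, 0.0389]
eef_rot: [[0.27, 0.963, -0.001], [0.963, -0.27, 0.0], [0.0, -0.001, -1.0]]
wrist_force: [-4.2, 0.6, 9.5]
gripper_width: 0.0238
grip_force: 16.7
```

Run:
```python
from h import *
move(np.array([.4002,-.0361,.038]))
s=r.sense()
if s['grip_force']>5 and abs((s['tcp_pos']-np.array([.3991,-.0356,.0388]))@D)<.001: print(r.job_done())
```

```text
t 12.0667 tcp [ 0.3991 -0.0356  0.0389] w 0.02384883966937041 g 16.70009694993496 F [-4.2  0.6  9.5]
dp cm [-0.01  0.12  0.09] twist [-0.01 -0.   -0.01]
the job is handed in; nothing more can be done
None
```

I handed the job in at about 12 s with the leg about 1 mm from the red mark by my measurements, the cam lever fully down and a 17 N grip still on the leg; the hand-in returned no verdict.

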